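Weigh a rolling-stock case on the hand scale

ROBOT

A 7-joint arm with a two-finger parallel gripper is mounted at the origin on the work surface. World frame = base frame: x ahead of the robot, y to its left, z up, the work surface at z = 0. Lengths are in m, angles in degrees, forces in N, time in s.
With the tool pointing down it reaches from about 0.4 to 0.75 m from the base axis. Payload 19.5 kg.
Tool frame: the origin (TCP) lies on the centre line of the jaws, within the pads' length; the fingertips stand 14 mm ahead of it and the grasp point (between the pads) lies 5 mm behind it (bot.tcp_to_tips is the distance from the TCP to the fingertips, in m); z points along the fingers, y is the line along which they close (so a half turn about z gives the same grasp; the last joint's range is limited). The gripper opens to 85 mm and grips with 20 to 120 N. Pads are 22 mm wide; open, the fingers measure 114 mm over their backs; the gripper's body (76 mm by 85 mm) begins 54 mm behind the grasp point. The pads swing forward as they close: fully open they stand 13 mm farther back than shut.
Start: joints at [-70.915, 40.479, -1.581, 85.061, 1.261, 54.483, -4.326], TCP at [0.21, 0.535, 0.221] pointing down, gripper open.
Joint ranges: [-155.06, 155.06], [-18.47, 123.98], [-90, 86.84], [0, 140.48], [-83.41, 263.41], [0, 116], [-161.91, 161.91]. Speed limits (degrees/s): [108.29, 108.29, 147.25, 147.25, 172.46, 172.46, 172.46].

INTERFACE

Orientations are given as [roll, pitch, yaw] about the fixed x, y, z axes, in that order (R = Rz(yaw) Ry(pitch) Rx(roll)).
In Python, from cell import bot gives the robot as it stands. The module is installed in compiled form; this text tells all that it offers.
- The arm moves only by the tool servo_tool, never from a script. Its argument "targets" is a list of rows, each a list of 2 entries, a list of its own where there are three numbers: the shift along the world's x, y, z in m, then the turn about the world's z in degrees. A call has 1 to 20 rows; each row is the pose to reach, as a shift and turn from the pose commanded when the call began; what a row does not reach only later rows make up. A row lasts 1/8 s, in which the tool goes at most 62.5 mm and 10.7 degrees, less where a joint would pass 70% of its speed; a pose out of reach is approached as far as the arm can. A call with a gripper value outside its range is refused whole. "gripper" is the finger opening in m, from 0 to 0.0854, set as the call begins (left out, the last holds). The fingers move at their own pace and stop on an object; the grip force is fixed at half the most. Time passes only in rows, so rows that repeat a pose let the fingers close. It gives the time, the measured TCP pose, the force, the opening and the grip force at its end, in the units of the state.
- bot.get_state(): the state, without advancing time (a new reading comes with each control period).
- bot.camera(name): name is "side" or "top" or "wrist"; returns a dict with "image" (480x640x3 uint8, red, green, blue), "range_z" (480x640 float32, m along the optical axis (not along the pixel's ray), 0 where there is no reading), "fx", "fy", "cx", "cy" (pixels), "extrinsics" (4x4, takes a point from world to camera coordinates). Camera axes: x right, y down, z forward; pixel columns grow to the right and rows downward; lengths in m; the calibration is good to about 2 mm. A picture is of the moment at which its call begins.
- bot.close_job(): hands the job in; it is judged then, once.
The state is a dict: "t": time; "joints": joint angles; "qd": joint speeds; "joint_efforts": joint torques, N m; "position": TCP position; "tcp_rot": TCP orientation; "wrist_force": force on the tool from outside, world axes, zero at the start; "moment": the same for the moment, N m; "gripper_width": finger opening in m; "grasp_force": force on a finger pad.
Only numpy, scipy, OpenCV 4.12 (cv2) and the standard library are available. Lean on these libraries where they do the work, as an engineer would, in place of code of your own. Each camera call takes 0.05 s, during which the arm holds its last target. There are 200 camera calls.

TASK

Weigh the rolling-stock case: take the hand scale off its stand, hook it under the case's bail handle and raise the case gently just clear of the table, no more than 15 mm, letting it hang still and level for a second so the reading settles. Then set the case gently down where it stood, unhook the scale and hang it back in the two dips of its stand; the case is carried by the scale alone, and the models and clutter around are left alone.

Things in the scene. Friction and masses are not known exactly. Their poses are not given: they have to be found in the camera images.
- scale_grip (a point): Centre of the hand scale's black rubber grip (52 mm long, 18 thick, 18 high), the middle of its level T handle (124 mm long, ends 14 mm round). x through the thickness, towards the side of the hook's tip; y along the handle; z up. The scale weighs 0.31 kg and hangs upright by the handle's ends in its stand.
- scale: The whole scale (origin at scale_grip), a flat spring balance: below the handle a neck 14 mm across, then from 36 to 114 mm below scale_grip a grey housing 60 mm wide (y) and 26 thick (x) with white graduated faces, then the sprung steel hook.
- hook_seat (a point): Lowest point inside the scale's J hook (5 mm round steel): unloaded 153.5 mm straight below scale_grip. Hook underside 5 mm lower. Bowl 19 mm wide, back 12 mm to -x, tip at +14 mm x and 15 mm up; a bar enters over the tip by a 16 mm high mouth. A pull draws the hook out 1 mm per 0.16 N (160 N/m), 62 mm at most, damped, shown by the index; pushed up it is rigid.
- stand_seat (a point): Where scale_grip is when the scale hangs home in its stand, 190 mm above the table. The handle's ends then lie across two V dips, 12 mm deep, open upwards, 46 mm to either side along y. Axes are the stand's; its open front is -x. The scale comes out upwards, or to -x once raised 15 mm.
- stand: The scale's fixed stand, origin on the table below stand_seat: steel base plate 150 x 150 x 8 mm (x -57 to +93) and two bent 8 mm rods at y = -46 and +46 mm that rise at x = +78, come forward at 190 mm height, dip to a V at x = 0 and end at x = -32, 8 mm (top) above seat height.
- case_mid (a point): Centre of the rolling-stock case, 30 mm above the table when it stands; the lid's top is 30 mm above this point. z up, y along the case.
- case: The whole case with its bail, origin under its centre: a closed grey case with aluminium edges, 130 (x) x 220 (y) x 60 mm high, loose on four rubber feet. Mass unknown, 0.3 to 0.95 kg, balanced about the middle.
- bail_bar (a point): Middle of the bar of the case's swing bail: round steel 8 mm thick, 110 mm long along the case's y, on two 40 mm arms. The bail turns about an axis along y, 38 mm above case_mid, stays where it is put (about 0.8 N at the bar turns it) and starts folded over well to +x, where its underside is only 24 to 37 mm above the lid; upright, the bar is 78 mm above case_mid.
- bail (a joint): Lean of the bail: 0 upright, positive towards the case's +x, stops at -1.1 and 1.1 rad; starts at 0.6 to 1.05.
- table: The table; its top is at height 0.
- glue: Bystander: small glue bottle, 32 mm across, 70 mm high, between the stand and the case; origin at its foot.
- tree: Bystander: model tree on a disc, about 80 mm across, 110 mm high; origin at its foot.
- driver: Bystander: screwdriver lying near the robot, 150 mm long.
- railcar: Bystander: model railcar, 150 x 30 x 48 mm, at the left; origin at its foot.
- wagon: Bystander: open model wagon, 85 x 30 x 41 mm, at the right; origin at its foot.
- mug: Bystander: white mug, 80 mm across, 88 mm high, far left; origin at its foot.
- mast: Bystander: model catenary mast on a disc, 142 mm high, far right; origin at its foot.
Mind the look-alikes: they are no part of the job. There is more than one size of the scale; the job needs the largest.

How it is judged (in metres and radians):
On the way:
1. the case hangs from the scale, clear of the table by 4 to 15 mm, still (under 0.03 m/s) and level within 0.12 rad, for 1 s (height (world z) of case_mid between 0.034 and 0.045 m and contact force between case and table below 0.1 N and contact force between scale and case above 1.5 N and angle between case_mid's own z axis and vertical below 0.12 rad and linear speed of case below 0.03 m/s), for 1 s.
At the end, for the whole second after the job is handed in: The scale hangs at rest in its stand, handle within 10 mm of its seat and upright within 0.15 rad, free of the case; the case stands flat and still on the table, within 50 mm of where it stood at the start (distance between scale_grip and stand_seat below 0.01 m and angle between scale_grip's own z axis and vertical below 0.15 rad and linear speed of scale below 0.05 m/s and contact force between scale and case below 0.1 N and distance of case_mid from where it was at the start of the episode below 0.05 m and height (world z) of case_mid below 0.033 m and angle between case_mid's own z axis and vertical below 0.05 rad and linear speed of case below 0.02 m/s); the robot touches nothing.
It fails at once if the case is raised more than 15 mm above the table (height (world z) of case_mid above 0.045 m).
It fails at once if the case is dropped, jerked or swung (faster than 0.2 m/s) or tipped more than 0.25 rad (linear speed of case above 0.2 m/s or angle between case_mid's own z axis and vertical above 0.25 rad).
It fails at once if the scale presses or pulls on the case with more than 14 N (contact force between scale and case above 14 N).
It fails at once if the arm or fingers bear on the case (contact force between any of the fingers, the arm and case above 1 N).
It fails at once if a bystander is moved more than 30 mm (distance of any of glue, tree, driver, railcar, wagon, mug, mast from where it was at the start of the episode above 0.03 m).
It also fails if it takes over 72 s, if anything falls off the work surface, if the arm or the gripper's body presses on something with over 40 N, if the wrist force passes 120 N, or if a joint passes its speed limit or range.

## Working session

There is one attempt and no reset: what is moved stays moved. The work goes in short steps, Python scripts to look and compute and a tool call to move; the robot and the scene stay as the last step left them, time stands still between calls to the robot, and variables do not carry over. Pictures are saved under pics/ and viewed, at most 10 in all, crops included, and the job is handed in when it is done.

Besides the shell and the picture viewer there is one more tool, called after "Emit:" by a JSON object that holds its "api" and its "payload". servo_tool: Moves the arm, as the interface text tells. Its arguments: {"type":"object","properties":{"targets":{"type":"array"},"gripper":{"type":"number"}},"required":["targets"]}

```bash
mkdir -p pics
cat > h.py <<'E'
import numpy as np,cv2
from cell import bot
def grab(n):
    c=bot.camera(n); return c
def pts(c):
    z=c["range_z"]; v,u=np.mgrid[:480,:640]
    P=np.stack([(u-c["cx"])/c["fx"]*z,(v-c["cy"])/c["fy"]*z,z],-1)
    T=np.linalg.inv(c["extrinsics"]); W=P@T[:3,:3].T+T[:3,3]; W[z==0]=np.nan
    return W
def save(c,f,crop=None,s=1):
    im=cv2.cvtColor(c["image"],cv2.COLOR_RGB2BGR)
    if crop: a,b,d,e=crop; im=im[b:e,a:d]
    cv2.imwrite("pics/"+f,cv2.resize(im,None,fx=s,fy=s,interpolation=cv2.INTER_CUBIC))
E
python3 - <<'E'
from h import *
print(bot.get_state())
for n in("top","side"):
    c=grab(n); save(c,n+"0.png"); np.savez(n+"0.npz",**c); print(n,c["fx"],c["extrinsics"].round(3).tolist())
    W=pts(c); print(np.nanmin(W,(0,1)),np.nanmax(W,(0,1)))
E
```

```text
{'t': 0.0, 'joints': array([-70.9167589 ,  40.51325103,  -1.58356386,  85.08454269,
         1.25889225,  54.48293098,  -4.32763919]), 'qd': array([-0.0609599 , -0.07375048,  0.02668438,  0.0583376 , -0.05502517,
        0.00061014,  0.06422417]), 'joint_efforts': array([-2.57375586e-04, -8.83199072e+01,  1.23449184e+00, -2.36169791e+01,
        1.68350508e-02,  6.51126276e-03,  1.82740121e-05]), 'position': array([0.21036291, 0.5348346 , 0.22053344]), 'tcp_rot': array([-1.79936508e+02, -2.53441107e-05,  1.58525724e+02]), 'wrist_force': array([ 0.70070249,  0.86461213, -0.62700375]), 'moment': array([-0.00457591,  0.00255328,  0.00331938]), 'grasp_force': 0.0, 'gripper_width': 0.0852684587455036}
top 466.06449784682445 [[0.005, -1.0, -0.012, 0.012], [-0.995, -0.004, -0.103, 0.581], [0.103, 0.012, -0.995, 1.47], [0.0, 0.0, 0.0, 1.0]]
[-0.48090177 -1.63964867 -0.78241715] [1.91960741 1.68410041 0.776649  ]
side 608.1029712686577 [[0.965, -0.263, 0.011, -0.535], [-0.176, -0.677, -0.715, 0.181], [0.196, 0.688, -0.699, 1.588], [0.0, 0.0, 0.0, 1.0]]
[-0.62225039 -0.77431972 -0.7860007 ] [1.94922456 2.08920988 0.71078634]
```

View pics/top0.png

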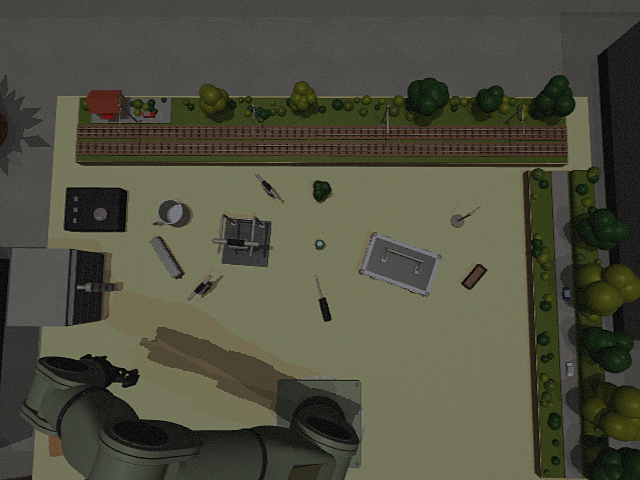

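View pics/side0.png

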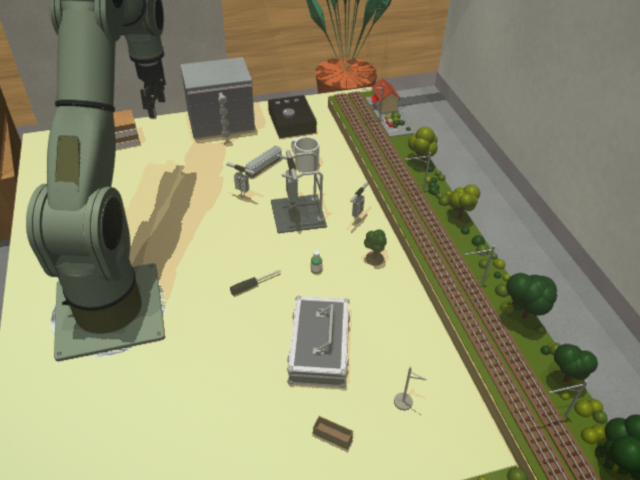

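Top view: scale in its stand at about (243,240) (small look-alikes at (267,187) and (205,287)), glue (320,244), tree (321,190), case (400,263) with its bail bar at (403,258). The side view shows the same. Now I'll measure.

Run:
```python
from h import *
c=dict(np.load("top0.npz")); c["cx"]=float(c["cx"]);W=pts(c)
save(c,"t1.png",(200,160,460,310),3)
s=dict(np.load("side0.npz"));save(s,"s1.png",(220,130,420,400),2.2)
def rep(n,W,m):
    p=W[m]
    if len(p)<5: print(n,len(p));return
    r=cv2.minAreaRect(p[:,:2].astype(np.float32)); print(n,len(p),"mean",p.mean(0).round(4),"rect",np.round(r[0],4),np.round(r[1],4),round(r[2],1),"z",np.percentile(p[:,2],[5,50,95]).round(4))
for nm,cc in(("top",c),("side",s)):
    W=pts(cc);z=W[...,2];x=W[...,0];y=W[...,1]
    print(nm,"table z",np.nanmedian(z[(x>.35)&(x<.4)&(y>-.2)&(y<0)]))
    reg=(x>.35)&(x<.7)&(y<-.05)&(y>-.42)
    rep("lid",W,reg&(z>.052)&(z<.068)&(x<.6))
    rep("bail",W,reg&(z>.078)&(z<.13)&(y<-.1)&(y>-.32)&(x<.56))
    reg=(x>.35)&(x<.7)&(y<.35)&(y>.1)
    rep("plate",W,reg&(z>.004)&(z<.014))
    rep("handle",W,reg&(z>.185)&(z<.21))
    rep("handle2",W,reg&(z>.17)&(z<.185))
    rep("glue",W,(abs(x-.5)<.06)&(abs(y-.03)<.05)&(z>.02)&(z<.1))
    rep("tree",W,(abs(x-.65)<.07)&(abs(y-.03)<.07)&(z>.02)&(z<.2))
```

```text
top table z 0.001680318049765539
lid 2848 mean [ 0.4975 -0.2519  0.0613] rect [ 0.4994 -0.2516] [0.2273 0.1385] 70.7 z [0.0561 0.0613 0.0662]
bail 138 mean [ 0.5197 -0.2598  0.0999] rect [ 0.5141 -0.2551] [0.1241 0.0334] 73.6 z [0.083  0.1022 0.1088]
plate 2793 mean [0.5364 0.2257 0.0076] rect [0.5251 0.2251] [0.2496 0.3499] 90.0 z [0.0042 0.0071 0.0126]
handle 440 mean [0.5628 0.2397 0.1961] rect [0.5749 0.239 ] [0.1352 0.1146] 86.7 z [0.1887 0.1963 0.2024]
handle2 13 mean [0.5883 0.2276 0.1824] rect [0.5873 0.2385] [0.098  0.0911] 86.9 z [0.1768 0.1833 0.1848]
glue 47 mean [0.5489 0.002  0.0492] rect [ 5.027e-01 -3.000e-04] [0.1152 0.0286] 3.4 z [0.0299 0.0477 0.072 ]
tree 91 mean [0.7107 0.0036 0.0885] rect [ 0.7101 -0.0014] [0.0207 0.0448] 5.1 z [0.0667 0.0929 0.105 ]
side table z 0.000904225777818235
lid 4019 mean [ 0.4943 -0.2641  0.0603] rect [ 0.4983 -0.2545] [0.2323 0.1382] 71.0 z [0.0557 0.0603 0.0647]
bail 197 mean [ 0.5173 -0.2651  0.0973] rect [ 0.5123 -0.2603] [0.1227 0.0337] 74.4 z [0.0802 0.1002 0.1055]
plate 1987 mean [0.5431 0.2259 0.0077] rect [0.5248 0.2248] [0.3493 0.2494] 0.1 z [0.0043 0.0073 0.0126]
handle 356 mean [0.5622 0.2327 0.1937] rect [0.5711 0.2336] [0.1428 0.1133] 84.1 z [0.1861 0.1936 0.2008]
handle2 51 mean [0.5923 0.2308 0.1796] rect [0.5823 0.2326] [0.1109 0.1043] 88.2 z [0.1716 0.1811 0.1845]
glue 97 mean [ 0.5516 -0.0075  0.0453] rect [ 0.5037 -0.0077] [0.1124 0.0254] 2.0 z [0.0222 0.0448 0.0707]
tree 174 mean [ 0.7105 -0.0063  0.0824] rect [ 0.7094 -0.0099] [0.0213 0.0594] 3.9 z [0.0597 0.0808 0.1042]
```

View pics/t1.png

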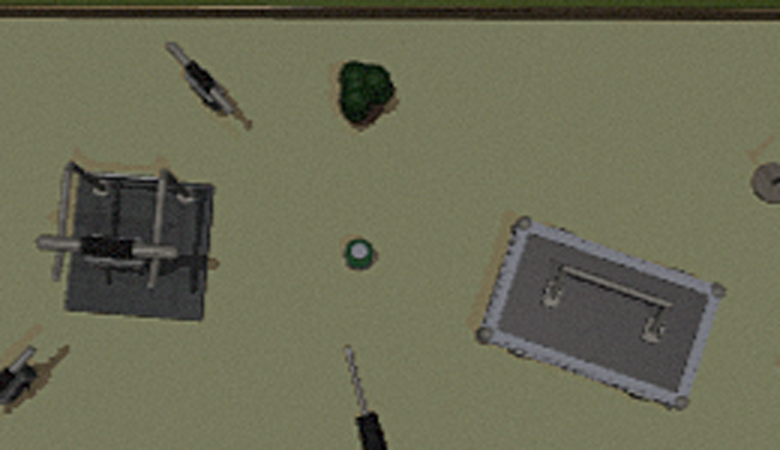

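View pics/s1.png

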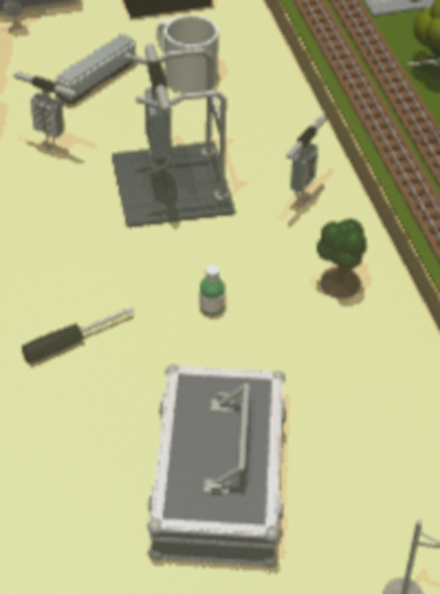

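Close-ups: grip at zoom (107,248), rods running back, stand and case each turned slightly clockwise; bail bar from (560,268) to (670,305), leaning to world +x. Refining those.

```bash
cat > meas.py <<'E'
from h import *
def line(p):
    l=cv2.fitLine(p[:,:2].astype(np.float32),cv2.DIST_HUBER,0,.01,.01).ravel(); a=np.degrees(np.arctan2(l[1],l[0])); return a%180
def run(nm,c):
    W=pts(c);z=W[...,2];x=W[...,0];y=W[...,1];g=c["image"].max(-1)
    print("==",nm)
    m=(abs(z-.008)<.008)&(abs(x-.575)<.13)&(abs(y-.225)<.13)&(g<110)
    n,L,S,C=cv2.connectedComponentsWithStats(cv2.morphologyEx(m.astype(np.uint8),cv2.MORPH_CLOSE,np.ones((5,5))));k=1+S[1:,4].argmax()
    p=W[(L==k)&m]; print("plate",cv2.minAreaRect(p[:,:2].astype(np.float32)))
    m=(z>.187)&(z<.215)&(abs(x-.555)<.04)&(abs(y-.24)<.1); p=W[m]
    # handle only: x-band iteration
    a=line(p[(abs(p[:,0]-.548)<.012)]);q=p[abs(p[:,0]-.548)<.014]
    u=np.array([np.cos(np.radians(a)),np.sin(np.radians(a))]);t=q[:,:2]@u
    print("handle ang",a,"mean",q.mean(0),"ext",np.ptp(np.percentile(t,[.5,99.5])),"mid",q[:,:2].mean(0)+u*((np.percentile(t,.5)+np.percentile(t,99.5))/2-t.mean()))
    b=p[c["image"].max(-1)[m]<45]; 
    if len(b)>5: print("grip",len(b),cv2.minAreaRect(b[:,:2].astype(np.float32)),np.percentile(b[:,2],[10,50,90]))
    m=(z>.088)&(z<.13)&(abs(x-.5)<.06)&(abs(y+.255)<.09); p=W[m]
    if len(p)>10:
        a=line(p);print("bar",len(p),"ang",a,"rect",cv2.minAreaRect(p[:,:2].astype(np.float32)),"med",np.median(p,0),"z",np.percentile(p[:,2],[50,80,90]))
    m=(abs(z-.06)<.008)&(abs(x-.5)<.11)&(abs(y+.255)<.14); print("lid",cv2.minAreaRect(W[m][:,:2].astype(np.float32)),np.median(W[m],0))
if __name__=="__main__":
    np.set_printoptions(precision=4,suppress=True)
    for n in("top","side"): 
        c=dict(np.load(n+"0.npz")); run(n,c)
E
python3 meas.py
```

```text
== top
plate ((0.5776899456977844, 0.2526782751083374), (0.19883179664611816, 0.16531892120838165), 85.26590728759766)
handle ang 87.71884 mean [0.5512 0.2398 0.1975] ext 0.1322567771606472 mid [0.5513 0.2412]
grip 112 ((0.5516146421432495, 0.22144681215286255), (0.08704032003879547, 0.017903195694088936), 87.59878540039062) [0.1962 0.1996 0.2029]
bar 122 ang 70.86278 rect ((0.5180813670158386, -0.2591383457183838), (0.11848181486129761, 0.019524086266756058), 71.0011978149414) med [ 0.5235 -0.2608  0.1029] z [0.1029 0.1059 0.1076]
lid ((0.4994499683380127, -0.25162020325660706), (0.2272554337978363, 0.13852158188819885), 70.71368408203125) [ 0.4954 -0.2522  0.0613]
== side
plate ((0.5672665238380432, 0.23539596796035767), (0.15523530542850494, 0.14745718240737915), 83.89525604248047)
handle ang 87.43028 mean [0.5488 0.2333 0.196 ] ext 0.13471034708747873 mid [0.5489 0.235 ]
bar 163 ang 70.526436 rect ((0.5181626677513123, -0.2630040645599365), (0.1198212280869484, 0.018250038847327232), 69.11180877685547) med [ 0.521  -0.268   0.1015] z [0.1015 0.1036 0.105 ]
lid ((0.4983207583427429, -0.2544595003128052), (0.232253760099411, 0.1382150650024414), 70.98583221435547) [ 0.4934 -0.2675  0.0603]
```

Emit:
{"api": "servo_tool", "payload": {"targets": [[[0.02,-0.02,0.03],0],[[0.05,-0.04,0.06],-8],[[0.08,-0.07,0.1],-16],[[0.11,-0.1,0.1],-24],[[0.14,-0.13,0.1],-32],[[0.17,-0.15,0.1],-40],[[0.2,-0.18,0.1],-48],[[0.23,-0.21,0.1],-56],[[0.26,-0.24,0.1],-64],[[0.29,-0.27,0.1],-72],[[0.32,-0.29,0.1],-73],[[0.34,-0.298,0.1],-73],[[0.34,-0.298,0.1],-73],[[0.34,-0.298,0.1],-73]], "gripper": 0.055}}

```text
t: 1.85
position: [0.5499, 0.2376, 0.3208]
tcp_rot: [-180.0, -0.0, 85.6]
wrist_force: [0.4, -0.0, 1.1]
gripper_width: 0.0552
grasp_force: 0.0
```

Run:
```python
from h import *
np.set_printoptions(precision=4,suppress=True)
c=grab("wrist"); np.savez("w1.npz",**c); save(c,"w1.png"); print(c["fx"],np.linalg.inv(c["extrinsics"]))
W=pts(c);z=W[...,2]; print(np.nanpercentile(z,[1,10,50,90,99]))
s=bot.get_state();print(s["position"],s["tcp_rot"],s["wrist_force"],s["joints"])
```

```text
376.8286930531295 [[ 0.997  -0.0738 -0.0244  0.5558]
 [-0.0777 -0.9486 -0.3067  0.317 ]
 [-0.0005  0.3076 -0.9515  0.4738]
 [ 0.      0.      0.      1.    ]]
[-0.0019 -0.0009  0.0009  0.3973  0.418 ]
[0.5498 0.2377 0.321 ] [-179.969    -0.0142   85.5799] [-0.8741  0.0339  0.4763] [-34.432   39.0253  18.0927  69.0508 -11.7828  73.6916 -21.2538]
```

View pics/w1.png

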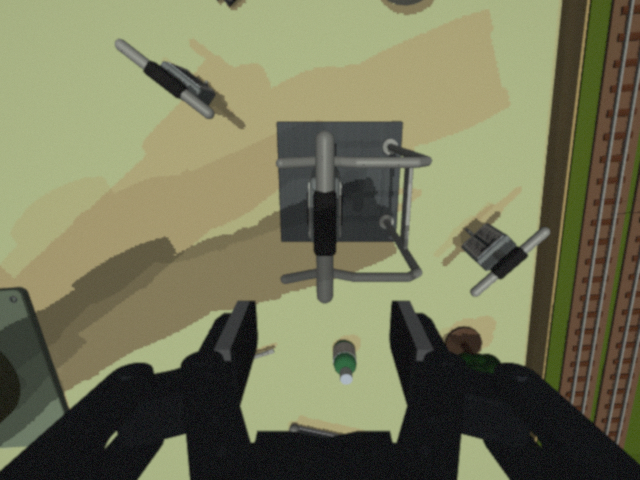

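Wrist view: handle from (325,135) to (325,300), black grip (325,192)–(325,255), stand plate edges nearly square to image.

Run:
```python
from h import *
np.set_printoptions(precision=4,suppress=True)
c=dict(np.load("w1.npz"));W=pts(c);z=W[...,2];g=c["image"].max(-1)
v,u=np.mgrid[:480,:640]
# handle and grip
H=(abs(u-325)<14)&(v>125)&(v<305)&(z>.18)&(z<.21)
p=W[H];print("handle",cv2.minAreaRect(p[:,:2].astype(np.float32)),np.percentile(p[:,2],[5,50,95]))
G=H&(g<50);p=W[G];print("grip",len(p),cv2.minAreaRect(p[:,:2].astype(np.float32)),p.mean(0),np.percentile(p[:,2],[5,50,95]))
for lo,hi in((140,185),(265,295)):
    q=W[H&(v>lo)&(v<hi)&(z>.19)];print("end",np.median(q,0))
P=(v>115)&(v<250)&(u>270)&(u<410)&(abs(z-.008)<.004)&(g<120)
p=W[P];print("plate",cv2.minAreaRect(p[:,:2].astype(np.float32)),np.median(p[:,2]))
# grip edges by ray at z=.19 plane
T=np.linalg.inv(c["extrinsics"])
def ray(px,zz):
    d=T[:3,:3]@np.array([(px[0]-c["cx"])/c["fx"],(px[1]-c["cy"])/c["fy"],1]);return T[:3,3]+d*(zz-T[2,3])/d[2]
vv,uu=np.nonzero(G);print(uu.min(),uu.max(),vv.min(),vv.max())
for vr in (200,225,245):
    r=uu[vv==vr];print(vr,r.min(),r.max(),ray(((r.min()+r.max())/2,vr),.199))
for px in((325,192),(325,255)): print(ray(px,.199))
```

```text
handle ((0.5515156388282776, 0.2423933744430542), (0.13571356236934662, 0.021586351096630096), 85.33112335205078) [0.1873 0.1966 0.1994]
grip 1425 ((0.5508599877357483, 0.2417323887348175), (0.05057714134454727, 0.017516836524009705), 86.20230865478516) [0.551  0.2429 0.1984] [0.1963 0.1985 0.1998]
end [0.5547 0.2876 0.1957]
end [0.5477 0.1949 0.1958]
plate ((0.5687727332115173, 0.24007412791252136), (0.14904212951660156, 0.1492484211921692), 85.5469970703125) 0.00797946728349419
313 336 191 255
200 313 336 [0.5523 0.2608 0.199 ]
225 314 336 [0.5512 0.2416 0.199 ]
245 315 334 [0.5496 0.2258 0.199 ]
[0.5531 0.2667 0.199 ]
[0.5493 0.2176 0.199 ]
```

Emit:
{"api": "servo_tool", "payload": {"targets": [[[0.001,0.004,-0.03],0],[[0.001,0.004,-0.065],0],[[0.001,0.004,-0.1],0],[[0.001,0.004,-0.125],0],[[0.001,0.004,-0.136],0],[[0.001,0.004,-0.136],0],[[0.001,0.004,-0.136],0]]}}

```text
t: 2.78
position: [0.5518, 0.2413, 0.186]
tcp_rot: [179.9, -0.0, 85.5]
wrist_force: [-0.6, -0.2, -0.3]
gripper_width: 0.055
grasp_force: 0.0
```

Emit:
{"api": "servo_tool", "payload": {"targets": [[[0,0,0],0],[[0,0,0],0],[[0,0,0],0],[[0,0,0],0],[[0,0,0],0],[[0,0,0],0]], "gripper": 0.0}}

```text
t: 3.52
position: [0.5517, 0.2411, 0.1856]
tcp_rot: [180.0, -0.0, 85.5]
wrist_force: [-0.4, -0.4, 8.0]
gripper_width: 0.0149
grasp_force: 58.5
```

Emit:
{"api": "servo_tool", "payload": {"targets": [[[0,0,0.004],0],[[0,0,0.01],0],[[0,0,0.02],0],[[0,0,0.04],0],[[0,0,0.065],0],[[0,0,0.09],0],[[0,0,0.11],0],[[0,0,0.12],0],[[0,0,0.12],0],[[0,0,0.12],0],[[0,0,0.12],0]]}}

```text
t: 4.9
position: [0.5513, 0.241, 0.3044]
tcp_rot: [-179.9, 0.0, 85.5]
wrist_force: [0.5, -0.7, -3.2]
gripper_width: 0.015
grasp_force: 58.8
```

Run:
```python
from h import *
np.set_printoptions(precision=4,suppress=True)
s=bot.get_state();print(s["position"],s["tcp_rot"],s["wrist_force"],s["moment"])
c=grab("side");np.savez("s2.npz",**c);save(c,"s2.png",(200,60,420,300),2.4)
w=grab("wrist");np.savez("w2.npz",**w)
```

```text
[0.5513 0.241  0.3044] [-179.9473    0.0293   85.5211] [ 0.4815 -0.6743 -3.188 ] [-0.0506 -0.0255 -0.003 ]
```

View pics/s2.png

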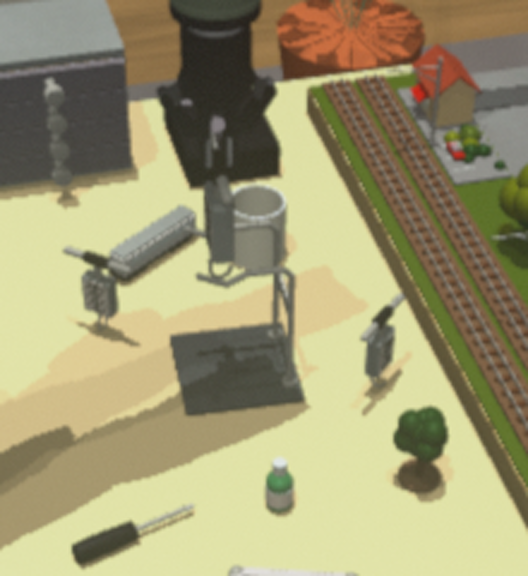

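The scale hangs from the gripper, upright, its hook at about (222,270) in the crop, clear of the stand.

Run:
```python
from h import *
np.set_printoptions(precision=4,suppress=True)
c=dict(np.load("s2.npz"));W=pts(c);x,y,z=W[...,0],W[...,1],W[...,2]
v,u=np.mgrid[:480,:640]
# crop->full: /2.4 + (200,60)
m=(u>275)&(u<305)&(v>125)&(v<185)&(abs(x-.551)<.06)&(abs(y-.241)<.08)
print(m.sum())
for a in np.arange(.13,.30,.008):
    q=W[m&(z>=a)&(z<a+.008)]
    if len(q)>1: 
        l=(q-[.551,.2416,0])[:,:2]; th=np.radians(-4.5); L=l@np.array([[np.cos(th),-np.sin(th)],[np.sin(th),np.cos(th)]])
        print(round(a,3),len(q),"lx",np.percentile(L[:,0],[0,50,100]),"ly",np.percentile(L[:,1],[0,50,100]))
```

```text
633
0.154 10 lx [-0.0109  0.0018  0.0094] ly [-0.0125 -0.0053 -0.    ]
0.162 13 lx [-0.0135 -0.0057  0.013 ] ly [-0.0099 -0.0037  0.0016]
0.17 7 lx [-0.0136 -0.0096  0.0155] ly [-0.05   -0.0043  0.0013]
0.178 29 lx [-0.0201 -0.0059  0.0303] ly [-0.0552 -0.046   0.0475]
0.186 62 lx [-0.0318 -0.0029  0.0452] ly [-0.0589 -0.0468  0.0481]
0.194 39 lx [-0.0354 -0.0108  0.0403] ly [-0.0593 -0.026   0.0481]
0.202 25 lx [-0.0142 -0.0054  0.0104] ly [-0.0382 -0.0303  0.0095]
0.21 29 lx [-0.0155 -0.0001  0.0117] ly [-0.0386 -0.0301  0.0282]
0.218 27 lx [-0.0148 -0.0061  0.0124] ly [-0.0384 -0.0304  0.0245]
0.226 33 lx [-0.0149 -0.0054  0.0124] ly [-0.0369 -0.0297  0.0211]
0.234 23 lx [-0.0151 -0.0058  0.0121] ly [-0.0378 -0.0311  0.0207]
0.242 34 lx [-0.0152 -0.0037  0.0123] ly [-0.0386 -0.0306  0.0207]
0.25 30 lx [-0.0151 -0.0025  0.0125] ly [-0.0383 -0.0299  0.0108]
0.258 34 lx [-0.0159 -0.0052  0.0151] ly [-0.0361 -0.029   0.0277]
0.266 70 lx [-0.017  -0.007   0.0125] ly [-0.0363 -0.0199  0.0276]
0.274 20 lx [-0.0136 -0.0055  0.0063] ly [-0.0391 -0.0074  0.0238]
0.282 4 lx [-0.0064 -0.0046 -0.0032] ly [-0.0092 -0.0078 -0.0037]
0.298 4 lx [-0.0089 -0.0053  0.0016] ly [-0.0681 -0.0448 -0.0079]
```

Emit:
{"api": "servo_tool", "payload": {"targets": [[[-0.003,-0.02,0],0],[[-0.01,-0.06,0],-1],[[-0.016,-0.105,0],-2.5],[[-0.022,-0.15,0],-4],[[-0.029,-0.2,0],-5.5],[[-0.036,-0.25,0],-7],[[-0.043,-0.3,0],-9],[[-0.05,-0.345,0],-11],[[-0.057,-0.39,0],-12.5],[[-0.064,-0.43,0],-14],[[-0.068,-0.46,0],-14.7],[[-0.07,-0.48,0],-14.7],[[-0.071,-0.487,0],-14.7],[[-0.071,-0.487,0],-14.7],[[-0.071,-0.487,0],-14.7]]}}

```text
t: 6.88
position: [0.4808, -0.245, 0.3049]
tcp_rot: [-180.0, -0.0, 70.9]
wrist_force: [1.2, 0.3, -3.1]
gripper_width: 0.0129
grasp_force: 74.8
```

Run:
```python
from h import *
np.set_printoptions(precision=4,suppress=True)
s=bot.get_state();print(s["position"],s["tcp_rot"],s["wrist_force"],s["t"])
for n in("wrist","side","top"):
    c=grab(n);np.savez(n+"3.npz",**c);save(c,n+"3.png")
```

```text
[ 0.4808 -0.245   0.3049] [-179.9903   -0.0277   70.8908] [ 1.2475  0.3442 -3.14  ] 6.875
```

View pics/wrist3.png

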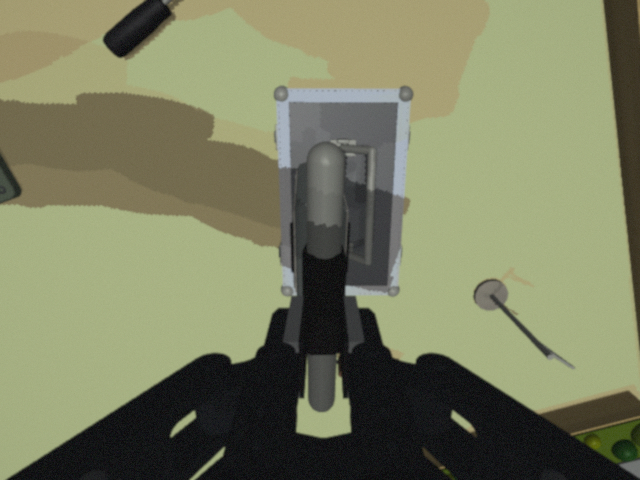

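Wrist view: lid corners (281,93), (405,93), (393,291), (287,291); bail bar vertical from (371,148) to (367,262); scale handle (325,155)–(320,400).

Run:
```python
from h import *
np.set_printoptions(precision=4,suppress=True)
cx=np.array([.945,-.327]);cy=np.array([.327,.945]);C0=np.array([.499,-.253])
def L(p): d=p[:,:2]-C0;return np.c_[d@cx,d@cy,p[:,2]]
v,u=np.mgrid[:480,:640]
c=dict(np.load("wrist3.npz"));W=pts(c);z=W[...,2]
m=(abs(z-.06)<.004)&(u>265)&(u<420)&(v>80)&(v<300); p=W[m];r=cv2.minAreaRect(p[:,:2].astype(np.float32));print("lid",r,np.median(p[:,2]))
for lo,hi in((155,190),(190,225),(225,255)):
    m=(u>355)&(u<385)&(v>lo)&(v<hi)&(z>.08)&(z<.125);p=L(W[m]);print("bar",lo,len(p),p.mean(0),np.percentile(p[:,2],[10,50,90]))
m=(u>355)&(u<385)&(v>140)&(v<275)&(z>.085)&(z<.125);p=W[m];print("bar rect",cv2.minAreaRect(p[:,:2].astype(np.float32)))
m=(u>300)&(u<350)&(v>140)&(v<415)&(z>.28)&(z<.36);
for lo,hi in((160,200),(265,300),(370,400)):
    q=W[m&(v>lo)&(v<hi)];print("handle",np.median(q,0),np.percentile(q[:,2],[5,95]))
for n in("top","side"):
    c=dict(np.load(n+"3.npz"));W=pts(c);x,y,z=[W[...,i] for i in range(3)]
    m=(abs(z-.06)<.008)&(abs(x-.5)<.11)&(abs(y+.255)<.14);print(n,"lid",cv2.minAreaRect(W[m][:,:2].astype(np.float32)))
c=dict(np.load("side3.npz"));W=pts(c)
# hook/housing seen from side, in case frame
z=W[...,2];P=np.stack([(W[...,:2]-C0)@cx,(W[...,:2]-C0)@cy],-1)
for a in np.arange(.13,.29,.01):
    q=P[(z>a)&(z<a+.01)&(abs(P[...,0])<.1)&(abs(P[...,1])<.1)]
    if len(q): print(round(a,3),len(q),np.percentile(q,[2,50,98],axis=0).ravel())
```

```text
lid ((0.4984968304634094, -0.2526600956916809), (0.22621037065982819, 0.13766972720623016), 70.676513671875) 0.060245560728567155
bar 155 285 [0.0248 0.0343 0.1018] [0.1001 0.1019 0.1034]
bar 190 279 [0.0248 0.0008 0.1019] [0.1006 0.102  0.1033]
bar 225 241 [ 0.0244 -0.0325  0.1015] [0.1    0.102  0.1033]
bar rect ((0.5191448330879211, -0.25998425483703613), (0.11739026755094528, 0.017934497445821762), 72.30874633789062)
handle [ 0.5004 -0.1891  0.3238] [0.3203 0.326 ]
handle [ 0.4864 -0.2284  0.3194] [0.3171 0.3213]
handle [ 0.4682 -0.281   0.3068] [0.3021 0.3532]
top lid ((0.5143934488296509, -0.20981386303901672), (0.1375473290681839, 0.138120636343956), 70.5719223022461)
side lid ((0.4982811212539673, -0.25557810068130493), (0.23091763257980347, 0.1386616826057434), 71.0794448852539)
0.16 1 [-0.01    0.0293 -0.01    0.0293 -0.01    0.0293]
0.17 1 [-0.01    0.0282 -0.01    0.0282 -0.01    0.0282]
0.19 18 [-0.0347 -0.0073 -0.0252 -0.005  -0.0114 -0.0021]
0.2 24 [-0.0379 -0.0095 -0.0252 -0.006  -0.0108 -0.0007]
0.21 33 [-0.0379 -0.0124 -0.0216 -0.0098 -0.0103  0.0047]
0.22 29 [-0.0351 -0.013  -0.0237 -0.0105 -0.01   -0.0035]
0.23 29 [-0.0349 -0.0148 -0.0194 -0.0123 -0.01   -0.0045]
0.24 13 [-0.035  -0.0178 -0.0172 -0.0141 -0.0091 -0.0098]
0.25 25 [-0.0364 -0.0189 -0.0128 -0.0141 -0.0073  0.0088]
0.26 69 [-0.0372 -0.019  -0.0139 -0.0008 -0.0061  0.0314]
0.27 52 [-0.0337 -0.0167 -0.0125  0.0107 -0.0075  0.033 ]
```

The scale has tilted about 10° in the grip during the transfer (hook swung to +y). I'll check how it developed before correcting.

```bash
cat > tilt.py <<'E'
from h import *
def tilt(c):
    # handle points in tool frame: s along tool x(handle axis), z
    st=bot.get_state();a=np.radians(st["tcp_rot"][2]);p0=st["position"]
    return c
def handle(c,pos,yaw):
    W=pts(c).reshape(-1,3);a=np.radians(yaw);ux=np.array([np.cos(a),np.sin(a)]);uy=np.array([np.sin(a),-np.cos(a)])
    d=W[:,:2]-pos[:2];s=d@ux;t=d@uy;h=W[:,2]-pos[2]
    m=(abs(t)<.012)&(s>.03)&(s<.075)&(abs(h)<.05)
    b=np.arange(.032,.072,.004);S=[];Z=[];Tm=[]
    for k in b:
        q=m&(abs(s-k)<.002)
        if q.sum()>8: S.append(k);Z.append(np.percentile(h[q],85));Tm.append(np.median(t[q]))
    f=np.polyfit(S,Z,1);e=s[m&(h>np.polyval(f,s)-.02)]
    print("handle: slope deg %.1f, axis height over TCP at s=0 %.4f, far end s %.4f, t %.4f"%(np.degrees(np.arctan(f[0])),f[1]-.007,np.percentile(e,99.5),np.median(Tm)))
if __name__=="__main__":
    import sys
    if len(sys.argv)>1: handle(dict(np.load("w2.npz")),np.array([.5513,.241,.3044]),85.52); handle(dict(np.load("wrist3.npz")),np.array([.4808,-.245,.3049]),70.89)
    c=grab("wrist");s=bot.get_state();handle(c,s["position"],s["tcp_rot"][2]);print(s["t"],s["gripper_width"],s["moment"],s["position"],s["wrist_force"])
E
python3 tilt.py 1
```

```text
handle: slope deg -1.4, axis height over TCP at s=0 0.0052, far end s 0.0688, t -0.0003
handle: slope deg 9.7, axis height over TCP at s=0 0.0028, far end s 0.0719, t -0.0000
handle: slope deg 9.5, axis height over TCP at s=0 0.0029, far end s 0.0721, t -0.0001
7.075 0.013148734788378188 [-0.03576151  0.03905044 -0.0052133 ] [ 0.48064187 -0.2454598   0.3049969 ] [ 1.56481303e-03  3.93542412e-01 -2.91336901e+00]
```

Emit:
{"api": "servo_tool", "payload": {"targets": [[[0.007,0.019,0],0],[[0.02,0.057,0],0],[[0.033,0.094,0],0],[[0.044,0.126,0],0],[[0.053,0.151,0],0],[[0.059,0.168,0],0],[[0.063,0.179,0],0],[[0.064,0.184,0],0],[[0.064,0.184,0],0]]}}

```text
t: 8.2
position: [0.5444, -0.0623, 0.305]
tcp_rot: [-180.0, 0.0, 70.8]
wrist_force: [-1.0, 0.0, -3.1]
gripper_width: 0.0133
grasp_force: 74.7
```

```bash
python3 tilt.py
```

```text
handle: slope deg 9.5, axis height over TCP at s=0 0.0028, far end s 0.0722, t 0.0001
8.25 0.012941627092252248 [-0.06993016  0.028448    0.03263337] [ 0.54430744 -0.06257179  0.30502126] [ 0.40295872 -0.70599907 -2.6299896 ]
```

The cause is clear: I moved sideways with the hook still below the stand's rod tops. I'll go back around the front, set it in the dips to level it, and regrasp.

Emit:
{"api": "servo_tool", "payload": {"targets": [[[-0.01,0.015,0],0],[[-0.025,0.05,0],2],[[-0.045,0.09,0],5],[[-0.065,0.14,0],8],[[-0.083,0.19,0],11],[[-0.083,0.235,0],13.5],[[-0.083,0.275,-0.01],14.7],[[-0.083,0.3,-0.03],14.7],[[-0.083,0.311,-0.055],14.7],[[-0.083,0.311,-0.075],14.7],[[-0.083,0.311,-0.086],14.7],[[-0.083,0.311,-0.088],14.7],[[-0.083,0.311,-0.088],14.7]]}}

```text
t: 9.88
position: [0.4618, 0.2489, 0.2175]
tcp_rot: [180.0, -0.0, 85.5]
wrist_force: [-0.2, -1.0, -2.0]
gripper_width: 0.0133
grasp_force: 74.8
```

```bash
python3 tilt.py
```

```text
handle: slope deg 9.5, axis height over TCP at s=0 0.0028, far end s 0.0719, t 0.0003
9.925 0.013213805380826983 [-0.10135757 -0.00298951  0.04020903] [0.46180621 0.24897981 0.2176178 ] [-0.04441803  0.3520423  -3.34006044]
```

Emit:
{"api": "servo_tool", "payload": {"targets": [[[0.02,-0.002,0],0],[[0.045,-0.004,0],0],[[0.07,-0.006,0],0],[[0.085,-0.007,0],0],[[0.0895,-0.007,0],0],[[0.0895,-0.007,0],0],[[0.0895,-0.007,-0.01],0],[[0.0895,-0.007,-0.018],0],[[0.0895,-0.007,-0.022],0],[[0.0895,-0.007,-0.025],0],[[0.0895,-0.007,-0.028],0],[[0.0895,-0.007,-0.03],0],[[0.0895,-0.007,-0.03],0]]}}

```text
t: 11.55
position: [0.5515, 0.2426, 0.1874]
tcp_rot: [179.9, -0.1, 85.5]
wrist_force: [2.5, 3.4, 6.1]
gripper_width: 0.0132
grasp_force: 75.1
```

```bash
python3 tilt.py
```

```text
handle: slope deg 0.5, axis height over TCP at s=0 0.0028, far end s 0.0717, t -0.0001
11.6 0.013079474582108161 [ 0.40922678 -0.56471083  0.08925581] [0.55150761 0.24258267 0.18748384] [2.49929599 3.28072816 7.12942466]
```

Emit:
{"api": "servo_tool", "payload": {"targets": [[[0,0,0],0],[[0,0,0],0],[[0,-0.001,-0.002],0],[[0,-0.001,-0.002],0]], "gripper": 0.045}}

```text
t: 12.1
position: [0.5509, 0.2408, 0.1847]
tcp_rot: [-180.0, 0.0, 85.5]
wrist_force: [-0.2, -0.5, -0.5]
gripper_width: 0.045
grasp_force: 0.0
```

Emit:
{"api": "servo_tool", "payload": {"targets": [[[0,0,0],0],[[0,0,0],0],[[0,0,0],0],[[0,0,0],0],[[0,0,0],0],[[0,0,0.006],0],[[0,0,0.02],0],[[0,0,0.045],0],[[0,0,0.085],0],[[0,0,0.13],0],[[0,0,0.165],0],[[0,0,0.183],0],[[0,0,0.19],0],[[0,0,0.19],0]], "gripper": 0.0}}

```text
t: 13.85
position: [0.5509, 0.241, 0.3749]
tcp_rot: [-180.0, 0.0, 85.5]
wrist_force: [-0.8, -1.3, -4.6]
gripper_width: 0.0151
grasp_force: 58.9
```

```bash
python3 tilt.py
```

```text
handle: slope deg -0.4, axis height over TCP at s=0 0.0053, far end s 0.0713, t -0.0003
13.9 0.014843281004872604 [ 0.017638   -0.00719292 -0.02007309] [0.550768   0.24100456 0.37445975] [ 0.22582641  0.03884664 -3.15281807]
```

Emit:
{"api": "servo_tool", "payload": {"targets": [[[-0.002,-0.01,0],0],[[-0.006,-0.035,0],0],[[-0.013,-0.075,0],-2],[[-0.02,-0.12,0],-4],[[-0.027,-0.17,0],-6],[[-0.034,-0.22,0],-8],[[-0.041,-0.27,0],-10],[[-0.048,-0.32,0],-12],[[-0.055,-0.37,-0.01],-13.5],[[-0.062,-0.412,-0.03],-14.8],[[-0.068,-0.447,-0.055],-14.8],[[-0.071,-0.47,-0.08],-14.8],[[-0.073,-0.482,-0.095],-14.8],[[-0.073,-0.486,-0.1],-14.8],[[-0.073,-0.486,-0.1],-14.8],[[-0.073,-0.486,-0.1],-14.8]]}}

```text
t: 15.9
position: [0.4784, -0.2443, 0.2756]
tcp_rot: [179.9, -0.0, 70.8]
wrist_force: [-0.4, 0.4, -2.7]
gripper_width: 0.0149
grasp_force: 58.9
```

```bash
python3 tilt.py
cat > cs.py <<'E'
from h import *
np.set_printoptions(precision=4,suppress=True)
cx=np.array([.944,-.330]);cy=np.array([.330,.944]);C0=np.array([.4985,-.2527])
def L(W): d=W[...,:2]-C0;return np.stack([d@cx,d@cy,W[...,2]],-1)
def case(n):
    P=L(pts(grab(n))).reshape(-1,3)
    m=(abs(P[:,0])<.045)&(abs(P[:,1])<.1)&(P[:,2]>.05)&(P[:,2]<.085)
    q=P[m];mo=np.median(q[:,2])
    q=q[abs(q[:,2]-mo)<.012]
    for _ in range(3):
        A=np.c_[q[:,:2],np.ones(len(q))];f=np.linalg.lstsq(A,q[:,2],rcond=None)[0];r=q[:,2]-A@f;q=q[abs(r)<.005]
    print(n,"lid z %.4f slope x %.3f y %.3f n%d"%(f[2],f[0],f[1],len(q)))
def bar(n):
    P=L(pts(grab(n))).reshape(-1,3)
    for lo,hi in((-.055,-.02),(.02,.055)):
        m=(P[:,2]>.09)&(P[:,2]<.2)&(P[:,1]>lo)&(P[:,1]<hi)&(abs(P[:,0])<.045)
        if m.sum()>5:print(n,"bar",lo,m.sum(),np.median(P[m],0),np.percentile(P[m][:,2],90))
def st():
    s=bot.get_state();d=L(s["position"]);print("t",s["t"],"pos",s["position"],"local",d,"F",s["wrist_force"],"w",s["gripper_width"])
E
python3 - <<'E'
from cs import *
st()
for n in("side","top","wrist"): case(n)
bar("wrist");bar("side")
E
```

```text
handle: slope deg -0.5, axis height over TCP at s=0 0.0049, far end s 0.0713, t -0.0006
15.95 0.015131984056704375 [-0.02824203  0.03542599 -0.03274606] [ 0.47838928 -0.24437009  0.27555549] [-0.2010815  -0.24994221 -2.78076024]
t 15.95 pos [ 0.4784 -0.2444  0.2756] local [-0.0217  0.0012  0.2756] F [-0.2011 -0.2499 -2.7808] w 0.015131984056704375
side lid z 0.0603 slope x 0.000 y 0.002 n1936
top lid z 0.0615 slope x 0.002 y 0.002 n670
wrist lid z 0.0601 slope x -0.001 y -0.001 n9802
wrist bar -0.055 357 [ 0.0245 -0.0396  0.1019] 0.10320802716427005
wrist bar 0.02 481 [0.0241 0.0379 0.1021] 0.17362571653724929
side bar -0.055 148 [-0.0184 -0.0279  0.1775] 0.19533235956680572
side bar 0.02 48 [0.0248 0.0399 0.1011] 0.10537282768706917
```

Emit:
{"api": "servo_tool", "payload": {"targets": [[[0,-0.001,-0.01],0],[[0,-0.001,-0.025],0],[[0,-0.001,-0.04],0],[[0,-0.001,-0.048],0],[[0,-0.001,-0.052],0],[[0,-0.001,-0.052],0],[[0,-0.001,-0.052],0]]}}

```text
t: 17.08
position: [0.4781, -0.246, 0.2233]
tcp_rot: [180.0, 0.0, 70.7]
wrist_force: [0.3, -0.8, -3.2]
gripper_width: 0.0149
grasp_force: 58.9
```

Run:
```python
from cs import *
st()
s=grab("side");np.savez("s4.npz",**s);save(s,"s4.png",(270,220,400,390),3.5)
P=L(pts(s));z=P[...,2]
for a in np.arange(.066,.12,.006):
    m=(z>a)&(z<a+.006)&(abs(P[...,0]+.02)<.03)&(abs(P[...,1])<.02)
    if m.sum(): print(round(a,3),m.sum(),np.percentile(P[m][:,:2],[0,50,100],axis=0).ravel())
```

```text
t 17.075 pos [ 0.4781 -0.246   0.2233] local [-0.0215 -0.0004  0.2233] F [ 0.2649 -0.7651 -3.2319] w 0.0149198638574739
0.066 4 [-0.0279 -0.014  -0.0154 -0.0035  0.0015  0.0001]
0.072 16 [-0.0354 -0.0052 -0.0254  0.0005 -0.0113  0.0025]
0.078 4 [-0.0326 -0.0058 -0.017  -0.0005 -0.009   0.0041]
0.084 3 [-0.0371 -0.0061 -0.011  -0.0044 -0.0088 -0.0007]
```

View pics/s4.png

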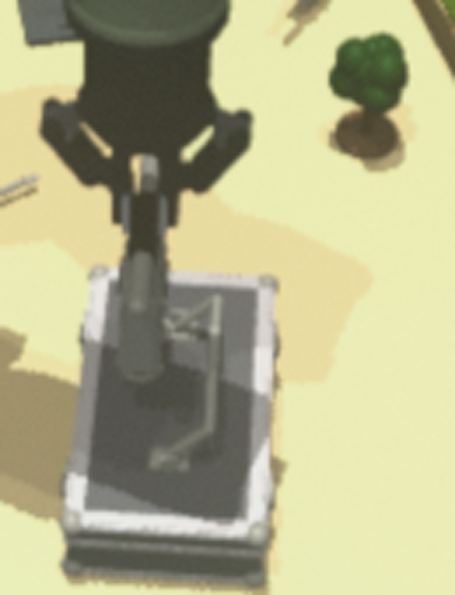

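Scale stands over the lid at crop (145,330), left of the bar (215,300)–(210,435), hook ahead of it. Advance under the bar.

Emit:
{"api": "servo_tool", "payload": {"targets": [[[0.004,-0.001,0],0],[[0.01,-0.0035,0],0],[[0.017,-0.006,0],0],[[0.024,-0.0085,0],0],[[0.031,-0.011,0],0],[[0.038,-0.0135,0],0],[[0.0425,-0.015,0],0],[[0.0435,-0.015,0],0],[[0.0435,-0.015,0],0],[[0.0435,-0.015,0],0]]}}

```text
t: 18.38
position: [0.5214, -0.2609, 0.223]
tcp_rot: [-180.0, -0.0, 70.7]
wrist_force: [-0.2, -0.3, -3.1]
gripper_width: 0.0153
grasp_force: 58.9
```

Run:
```python
from cs import *
st();bar("wrist");bar("side");case("side")
```

```text
t 18.375 pos [ 0.5214 -0.2609  0.223 ] local [ 0.0243 -0.0002  0.223 ] F [-0.2406 -0.2673 -3.0899] w 0.015286678601547973
wrist bar 0.02 630 [0.0135 0.0275 0.1885] 0.1913803906582296
side bar -0.055 283 [ 0.024  -0.0283  0.148 ] 0.18279778713762657
side bar 0.02 10 [0.034  0.0268 0.1874] 0.1895986677090749
side lid z 0.0603 slope x 0.002 y 0.002 n1892
```

Emit:
{"api": "servo_tool", "payload": {"targets": [[[0,0,0.004],0],[[0,0,0.01],0],[[0,0,0.015],0],[[0,0,0.018],0],[[0,0,0.021],0],[[0,0,0.023],0],[[0,0,0.024],0],[[-0.0025,0.001,0.026],0],[[-0.005,0.002,0.0285],0],[[-0.008,0.003,0.03],0],[[-0.0107,0.0037,0.031],0],[[-0.014,0.005,0.032],0],[[-0.017,0.006,0.0327],0],[[-0.02,0.007,0.033],0],[[-0.023,0.008,0.0333],0],[[-0.023,0.008,0.0333],0],[[-0.023,0.008,0.0333],0]]}}

```text
t: 20.65
position: [0.4985, -0.2529, 0.2562]
tcp_rot: [-180.0, -0.0, 70.7]
wrist_force: [0.8, 0.1, -4.6]
gripper_width: 0.0151
grasp_force: 58.8
```

```bash
cat >> cs.py <<'E'
def barside():
    c=grab("side");P=L(pts(c)).reshape(-1,3)
    for lo,hi in((-.06,-.045),(-.045,-.03),(.03,.045),(.045,.06)):
        m=(P[:,2]>.088)&(P[:,2]<.14)&(P[:,1]>lo)&(P[:,1]<hi)&(abs(P[:,0])<.045)
        if m.sum()>3:print("bar y",lo,m.sum(),np.median(P[m],0))
    return c
E
python3 - <<'E'
from cs import *
st();c=barside();case("side");save(c,"s5.png",(270,220,400,390),3.5);np.savez("s5.npz",**c)
E
```

```text
t 20.65 pos [ 0.4985 -0.2529  0.2562] local [ 0.0001 -0.0002  0.2562] F [ 0.8496  0.0514 -4.6388] w 0.015076101569954068
bar y -0.06 29 [ 0.0034 -0.0542  0.109 ]
bar y -0.045 16 [ 0.0025 -0.0381  0.1122]
side lid z 0.0602 slope x 0.000 y 0.001 n1997
```

View pics/s5.png

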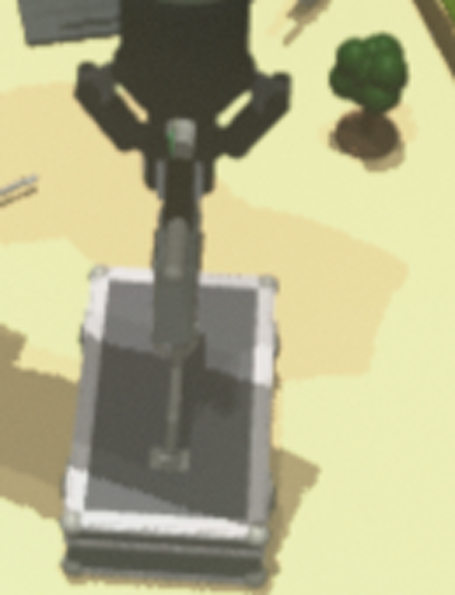

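Bail upright (bar at crop (175,350)–(172,450)), hooked. Raise in 8 mm steps so the case can never jump past the limit.

Emit:
{"api": "servo_tool", "payload": {"targets": [[[0,0,0.002],0],[[0,0,0.004],0],[[0,0,0.006],0],[[0,0,0.008],0],[[0,0,0.008],0]]}}

```text
t: 21.38
position: [0.4985, -0.253, 0.2644]
tcp_rot: [180.0, -0.0, 70.7]
wrist_force: [0.6, 0.4, -4.4]
gripper_width: 0.0152
grasp_force: 58.7
```

Run:
```python
from cs import *
st();barside();case("side")
```

```text
t 21.375 pos [ 0.4985 -0.253   0.2644] local [ 0.0001 -0.0002  0.2644] F [ 0.6433  0.444  -4.3766] w 0.015159979427567949
bar y -0.06 26 [ 0.0019 -0.0536  0.11  ]
bar y -0.045 18 [ 0.0026 -0.0371  0.1105]
side lid z 0.0602 slope x -0.002 y 0.001 n2011
```

Emit:
{"api": "servo_tool", "payload": {"targets": [[[0,0,0.002],0],[[0,0,0.004],0],[[0,0,0.006],0],[[0,0,0.008],0],[[0,0,0.008],0],[[0,0,0.008],0]]}}

```text
t: 22.22
position: [0.4985, -0.2529, 0.2722]
tcp_rot: [-180.0, -0.0, 70.7]
wrist_force: [0.5, -0.3, -7.0]
gripper_width: 0.0152
grasp_force: 58.7
```

Run:
```python
from cs import *
st();barside();case("side")
```

```text
t 22.225 pos [ 0.4985 -0.2529  0.2722] local [ 0.     -0.0002  0.2722] F [ 0.5098 -0.2865 -6.9696] w 0.015193899862294998
bar y -0.06 30 [ 0.002  -0.0558  0.1101]
bar y -0.045 18 [ 0.0024 -0.036   0.1115]
side lid z 0.0602 slope x 0.001 y 0.002 n2020
```

Emit:
{"api": "servo_tool", "payload": {"targets": [[[0,0,0.002],0],[[0,0,0.004],0],[[0,0,0.006],0],[[0,0,0.008],0],[[0,0,0.008],0]]}}

```text
t: 22.95
position: [0.4985, -0.253, 0.2804]
tcp_rot: [-180.0, -0.0, 70.7]
wrist_force: [0.1, -0.4, -7.5]
gripper_width: 0.015
grasp_force: 58.7
```

Run:
```python
from cs import *
st();case("side")
```

```text
t 22.95 pos [ 0.4985 -0.253   0.2804] local [ 0.0001 -0.0002  0.2804] F [ 0.1319 -0.367  -7.5296] w 0.014975720820881734
side lid z 0.0602 slope x -0.002 y 0.000 n2052
```

Emit:
{"api": "servo_tool", "payload": {"targets": [[[0,0,0.001],0],[[0,0,0.003],0],[[0,0,0.005],0],[[0,0,0.006],0],[[0,0,0.006],0]]}}

```text
t: 23.62
position: [0.4985, -0.2529, 0.2863]
tcp_rot: [-180.0, -0.0, 70.7]
wrist_force: [0.9, 0.3, -8.5]
gripper_width: 0.015
grasp_force: 58.7
```

Run:
```python
from cs import *
st();case("side")
```

```text
t 23.625 pos [ 0.4985 -0.2529  0.2863] local [ 0.0001 -0.0002  0.2863] F [ 0.9046  0.2685 -8.5264] w 0.014950626950339248
side lid z 0.0602 slope x 0.001 y 0.000 n2035
```

Emit:
{"api": "servo_tool", "payload": {"targets": [[[0,0,0.002],0],[[0,0,0.004],0],[[0,0,0.006],0],[[0,0,0.008],0],[[0,0,0.008],0]]}}

```text
t: 24.3
position: [0.4985, -0.2529, 0.2943]
tcp_rot: [-180.0, 0.0, 70.7]
wrist_force: [1.1, -0.4, -9.3]
gripper_width: 0.0147
grasp_force: 58.7
```

Run:
```python
from cs import *
st();case("side")
```

```text
t 24.3 pos [ 0.4985 -0.2529  0.2943] local [ 0.     -0.0002  0.2943] F [ 1.127  -0.3506 -9.2671] w 0.014701223824410093
side lid z 0.0606 slope x 0.005 y -0.001 n2028
```

Emit:
{"api": "servo_tool", "payload": {"targets": [[[0,0,0.001],0],[[0,0,0.003],0],[[0,0,0.005],0],[[0,0,0.006],0],[[0,0,0.006],0]]}}

```text
t: 24.98
position: [0.4985, -0.2529, 0.3003]
tcp_rot: [-180.0, 0.0, 70.7]
wrist_force: [-0.2, 0.7, -10.4]
gripper_width: 0.0151
grasp_force: 58.7
```

Run:
```python
from cs import *
st();case("side")
```

```text
t 24.975 pos [ 0.4985 -0.2529  0.3003] local [ 0.0001 -0.0002  0.3003] F [ -0.1839   0.7179 -10.4198] w 0.015053882047313814
side lid z 0.0624 slope x 0.015 y 0.014 n2077
```

Emit:
{"api": "servo_tool", "payload": {"targets": [[[0,0,0.001],0],[[0,0,0.002],0],[[0,0,0.003],0],[[0,0,0.004],0],[[0,0,0.004],0],[[0,0,0.004],0]]}}

```text
t: 25.78
position: [0.4985, -0.2529, 0.3043]
tcp_rot: [-180.0, -0.0, 70.7]
wrist_force: [0.7, 0.1, -10.7]
gripper_width: 0.015
grasp_force: 58.7
```

Run:
```python
from cs import *
st();case("side");barside()
```

```text
t 25.775 pos [ 0.4985 -0.2529  0.3043] local [ 0.0001 -0.0002  0.3043] F [  0.6991   0.0562 -10.7407] w 0.015020541043550335
side lid z 0.0657 slope x 0.029 y 0.037 n2112
bar y -0.06 27 [-0.0009 -0.055   0.1126]
bar y -0.045 21 [ 0.0001 -0.0394  0.1153]
bar y 0.03 4 [0.0028 0.0336 0.1166]
```

Emit:
{"api": "servo_tool", "payload": {"targets": [[[0,0,0.001],0],[[0,0,0.002],0],[[0,0,0.003],0],[[0,0,0.004],0],[[0,0,0.004],0],[[0,0,0.004],0]]}}

```text
t: 26.62
position: [0.4985, -0.2529, 0.3082]
tcp_rot: [-180.0, -0.0, 70.7]
wrist_force: [-0.1, -0.1, -11.0]
gripper_width: 0.0155
grasp_force: 58.7
```

Run:
```python
from cs import *
st();case("side");case("wrist")
```

```text
t 26.625 pos [ 0.4985 -0.2529  0.3082] local [ 0.0001 -0.0002  0.3082] F [ -0.0942  -0.0902 -11.0307] w 0.015500763392245551
side lid z 0.0694 slope x 0.033 y 0.036 n2115
wrist lid z 0.0691 slope x 0.031 y 0.036 n9722
```

Hanging 9 mm clear, tilt about 0.05 rad. Hold.

Emit:
{"api": "servo_tool", "payload": {"targets": [[[0,0,0],0],[[0,0,0],0],[[0,0,0],0],[[0,0,0],0],[[0,0,0],0],[[0,0,0],0],[[0,0,0],0],[[0,0,0],0],[[0,0,0],0],[[0,0,0],0],[[0,0,0],0],[[0,0,0],0],[[0,0,0],0]]}}

```text
t: 28.35
position: [0.4985, -0.2529, 0.3083]
tcp_rot: [-180.0, -0.0, 70.7]
wrist_force: [-0.1, 0.2, -10.1]
gripper_width: 0.0148
grasp_force: 58.7
```

```bash
python3 - <<'E'
from cs import *
st();case("side");case("wrist")
E
python3 tilt.py
```

```text
t 28.35 pos [ 0.4985 -0.2529  0.3083] local [ 0.0001 -0.0002  0.3083] F [ -0.1337   0.2378 -10.0799] w 0.01483808343122416
side lid z 0.0694 slope x 0.030 y 0.038 n2104
wrist lid z 0.0692 slope x 0.031 y 0.036 n9736
handle: slope deg -0.6, axis height over TCP at s=0 0.0048, far end s 0.0712, t -0.0006
28.5 0.014728841348046395 [-0.01464971  0.0351475  -0.05292036] [ 0.49847732 -0.25292285  0.30826288] [  0.45891589  -0.43237842 -10.08498145]
```

Emit:
{"api": "servo_tool", "payload": {"targets": [[[0,0,-0.001],0],[[0,0,-0.0025],0],[[0,0,-0.004],0],[[0,0,-0.0055],0],[[0,0,-0.007],0],[[0,0,-0.0085],0],[[0,0,-0.01],0],[[0,0,-0.0115],0],[[0,0,-0.013],0],[[0,0,-0.015],0],[[0,0,-0.018],0],[[0,0,-0.022],0],[[0,0,-0.027],0],[[0,0,-0.032],0],[[0,0,-0.037],0],[[0,0,-0.042],0],[[0,0,-0.047],0],[[0,0,-0.051],0],[[0,0,-0.053],0],[[0,0,-0.053],0]]}}

```text
t: 31.0
position: [0.4985, -0.2529, 0.2553]
tcp_rot: [-180.0, -0.0, 70.7]
wrist_force: [0.5, -0.4, -3.0]
gripper_width: 0.0151
grasp_force: 59.7
```

Run:
```python
from cs import *
st();case("side");barside()
```

```text
t 31.0 pos [ 0.4985 -0.2529  0.2553] local [ 0.0001 -0.0002  0.2553] F [ 0.4979 -0.3625 -2.9958] w 0.015074831597338202
side lid z 0.0602 slope x 0.000 y -0.000 n2003
bar y -0.06 30 [ 0.0013 -0.0571  0.1058]
bar y -0.045 19 [ 0.0002 -0.0368  0.1112]
```

Emit:
{"api": "servo_tool", "payload": {"targets": [[[0,0,-0.004],0],[[0,0,-0.009],0],[[0,0,-0.014],0],[[0,0,-0.018],0],[[0,0,-0.021],0],[[0,0,-0.0215],0],[[0,0,-0.0215],0]]}}

```text
t: 31.98
position: [0.4985, -0.253, 0.2338]
tcp_rot: [180.0, 0.0, 70.7]
wrist_force: [0.1, 0.0, -3.1]
gripper_width: 0.015
grasp_force: 59.7
```

Emit:
{"api": "servo_tool", "payload": {"targets": [[[-0.003,0.001,0],0],[[-0.008,0.003,0],0],[[-0.014,0.005,0],0],[[-0.02,0.007,0],0],[[-0.026,0.009,0],0],[[-0.033,0.0115,0],0],[[-0.04,0.014,0],0],[[-0.045,0.016,0],0],[[-0.047,0.0165,0],0],[[-0.047,0.0165,0],0]]}}

```text
t: 33.22
position: [0.4515, -0.2365, 0.2338]
tcp_rot: [180.0, 0.0, 70.7]
wrist_force: [-0.1, -0.5, -2.8]
gripper_width: 0.0149
grasp_force: 59.7
```

```bash
python3 - <<'E'
from cs import *
st();case("side");barside();bar("wrist")
E
python3 tilt.py
```

```text
t 33.225 pos [ 0.4515 -0.2365  0.2338] local [-0.0497 -0.0002  0.2338] F [-0.1005 -0.5164 -2.8137] w 0.014930098694028239
side lid z 0.0601 slope x -0.001 y -0.003 n2114
bar y -0.06 24 [ 0.0016 -0.0547  0.1106]
bar y -0.045 18 [ 0.0004 -0.0357  0.1123]
bar y 0.03 17 [0.0006 0.0378 0.1123]
bar y 0.045 9 [-0.0007  0.0538  0.1098]
wrist bar -0.055 444 [-0.0004 -0.0382  0.1113] 0.1124759259987147
wrist bar 0.02 672 [-0.0018  0.0341  0.1116] 0.19601853667512317
handle: slope deg -0.4, axis height over TCP at s=0 0.0048, far end s 0.0712, t -0.0006
33.425 0.014909592781147892 [ 0.01751895 -0.00021683  0.00200326] [ 0.45159966 -0.23646811  0.23370952] [ 0.01394555 -0.08651918 -1.39790717]
```

Emit:
{"api": "servo_tool", "payload": {"targets": [[[0,0,0.01],0],[[0,0,0.035],0],[[0,0,0.07],0],[[0.002,0.01,0.105],0],[[0.007,0.035,0.13],1],[[0.015,0.075,0.14],3],[[0.025,0.12,0.141],5],[[0.035,0.17,0.141],7],[[0.046,0.22,0.141],9],[[0.056,0.27,0.141],11],[[0.067,0.32,0.141],13],[[0.077,0.37,0.141],14.8],[[0.087,0.415,0.141],14.8],[[0.093,0.447,0.141],14.8],[[0.0975,0.468,0.141],14.8],[[0.0992,0.476,0.141],14.8],[[0.0994,0.4774,0.141],14.8],[[0.0994,0.4774,0.141],14.8],[[0.0994,0.4774,0.141],14.8]]}}

```text
t: 35.8
position: [0.5509, 0.2403, 0.3751]
tcp_rot: [180.0, -0.0, 85.5]
wrist_force: [0.5, -0.5, -2.6]
gripper_width: 0.015
grasp_force: 59.7
```

```bash
python3 tilt.py
```

```text
handle: slope deg -0.5, axis height over TCP at s=0 0.0049, far end s 0.0712, t -0.0004
35.85 0.014953883879943878 [-0.01335851  0.00708984  0.01080391] [0.55092232 0.24038398 0.3750363 ] [-0.05481323 -0.33377181 -2.92770654]
```

Emit:
{"api": "servo_tool", "payload": {"targets": [[[0,0.0005,-0.01],0],[[0,0.0005,-0.03],0],[[0,0.0005,-0.055],0],[[0,0.0005,-0.08],0],[[0,0.0005,-0.105],0],[[0,0.0005,-0.13],0],[[0,0.0005,-0.152],0],[[0,0.0005,-0.168],0],[[0,0.0005,-0.178],0],[[0,0.0005,-0.184],0],[[0,0.0005,-0.187],0],[[0,0.0005,-0.189],0],[[0,0.0005,-0.189],0],[[0,0.0005,-0.189],0]]}}

```text
t: 37.6
position: [0.551, 0.2415, 0.186]
tcp_rot: [180.0, -0.0, 85.5]
wrist_force: [0.0, -0.3, -3.5]
gripper_width: 0.015
grasp_force: 59.7
```

Emit:
{"api": "servo_tool", "payload": {"targets": [[[0,0,-0.0005],0],[[0,0,-0.001],0],[[0,0,-0.0015],0],[[0,0,-0.0015],0]]}}

```text
t: 38.1
position: [0.5512, 0.2415, 0.185]
tcp_rot: [179.9, -0.0, 85.5]
wrist_force: [-1.8, -0.8, 9.3]
gripper_width: 0.0149
grasp_force: 61.4
```

Emit:
{"api": "servo_tool", "payload": {"targets": [[[0,0,0],0],[[0,0,0],0],[[0,0,0],0],[[0,0,0],0],[[0,0,0],0],[[0,0,0],0]], "gripper": 0.05}}

```text
t: 38.85
position: [0.5509, 0.2414, 0.1843]
tcp_rot: [-180.0, 0.0, 85.5]
wrist_force: [0.3, -1.2, 0.6]
gripper_width: 0.0498
grasp_force: 0.0
```

Emit:
{"api": "servo_tool", "payload": {"targets": [[[0,0,0.005],0],[[0,0,0.02],0],[[0,0,0.045],0],[[0,0,0.075],0],[[0,0,0.105],0],[[0,0,0.125],0],[[0,0,0.135],0],[[0,0,0.136],0],[[0,0,0.136],0],[[0,0,0.136],0],[[0,0,0.136],0]]}}

```text
t: 40.22
position: [0.5508, 0.2414, 0.3199]
tcp_rot: [-180.0, 0.0, 85.5]
wrist_force: [-0.3, 0.3, 0.7]
gripper_width: 0.0501
grasp_force: 0.0
```

Run:
```python
from cs import *
st();case("side")
c=grab("wrist");save(c,"w9.png");W=pts(c);z=W[...,2];g=c["image"].max(-1);v,u=np.mgrid[:480,:640]
H=(abs(u-325)<14)&(v>125)&(v<305)&(z>.17)&(z<.23);p=W[H];print("handle",cv2.minAreaRect(p[:,:2].astype(np.float32)))
G=H&(g<50);p=W[G];print("grip",len(p),cv2.minAreaRect(p[:,:2].astype(np.float32)),np.percentile(p[:,2],[5,50,95]))
for lo,hi in((140,185),(265,295)):print("end",np.median(W[H&(v>lo)&(v<hi)&(z>.185)],0))
```

```text
t 40.225 pos [0.5508 0.2414 0.3199] local [-0.1137  0.4837  0.3199] F [-0.2705  0.2974  0.7369] w 0.050058487363342494
side lid z 0.0602 slope x -0.002 y 0.001 n2183
handle ((0.5517010688781738, 0.24494734406471252), (0.13573987782001495, 0.021615508943796158), 86.217041015625)
grip 1426 ((0.551056444644928, 0.24452053010463715), (0.05067700147628784, 0.017567917704582214), 85.68597412109375) [0.1963 0.1985 0.1998]
end [0.5552 0.2906 0.1956]
end [0.5482 0.198  0.1956]
```

View pics/w9.png

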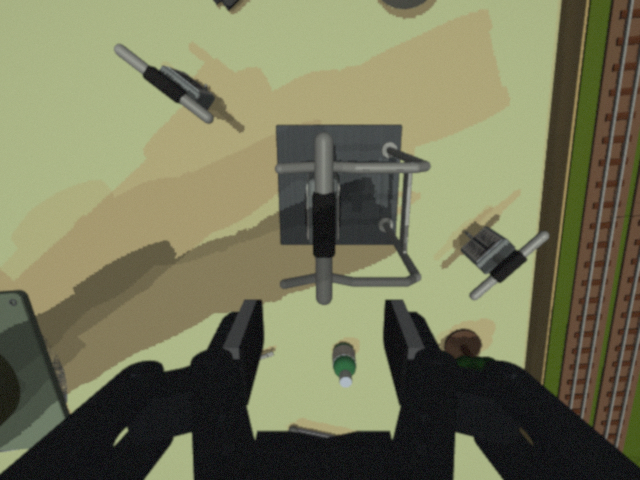

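The final picture shows the scale home in both dips (handle (324,135)–(324,300), about 3 mm from its starting place), and the case is flat on the table.

```bash
python3 -c "
from cell import bot
print(bot.close_job())"
```

```text
the job is handed in; nothing more can be done
None
```

The case was weighed (it hung still about 9 mm clear, tilt about 0.05 rad, pull roughly 7.5 N) and set back flat where it stood. The scale is back in both dips of its stand. It was knocked about 10° on a stand rod on the first transfer, so I regrasped it. The job was handed in at about 40 s, and no verdict was returned.

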